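Park the label unwinder's tension arm and load a fresh roll

TASK

Make the label unwinder ready for threading. With the red-handled lock pin from the slanted holder, swing the yellow sprung tension arm back until the fork at its tip is over the red-ringed park hole, and push the pin fully down into the hole, inside the fork, so that it alone keeps the arm back. Then slide the roll of labels flat along the deck and up over the low edge of the steel bed until it touches both white guide rollers; do not pick it up or tip it (it would unwind), and leave the bottles and the ink pad where they are.

Things in the scene. Friction and masses are not known exactly. Their poses are not given: they have to be found in the camera images.
- unwinder: Label unwinder: flat grey base on rubber feet, fixed. Origin on the worktop; in its own frame (x away from the robot, y to the left at yaw 0, z up) the base covers x -107..68, y -200..112 mm; its deck is level at z = 34 mm. At its left end an upright grey plate, y 102..109, 40 mm high. A sprung yellow arm turns on it.
- bed_edge (a point): Middle of the step: the near edge of the steel bed, a 2.5 mm thick plate that lies on the deck. In the unwinder's frame the bed covers x -51..63, y -5..95 mm, and this point is (6, -5), on the bed's top. Axes as the unwinder's.
- roll_home (a point): Where the centre of the roll's underside is when the roll lies on the steel bed and touches both white guide rollers: (0, 50) mm in the unwinder's frame, z = 36.5. The guide rollers have radius 9, stand at (-20.5, 85.5) and (20.5, 85.5) mm and reach 42 mm above the bed. Axes as the unwinder's.
- pivot_axis (a point): Axis of the tension arm, on the deck's top; (-85, 20) mm in the unwinder's frame. Post of radius 15, up to 37 mm above the deck; a peg of radius 3, 28 mm high, stands beside it at (-91, 46). Axes as the unwinder's.
- tension_arm (a joint): Angle of the arm (rad). 0: at rest on its stop, pointing along the unwinder's +x turned 0.15 rad to its +y, across the roll's place. Grows clockwise seen from above, to a stop at 1.80; at 1.65 the fork's seat is right over the park hole. A spring (0.22 N m/rad, friction small) turns it back: at the fork 1.3 N at rest, 4.7 N at 1.65; let go, it flies back to 0.
- fork_seat (a point): Seat of the V fork at the arm's tip, 105 mm from the pivot, 15 mm above the deck: the pin's axis runs here when it lies in the V. The V is 90 degrees wide, mouth 26 mm, open on the side to which the spring turns the arm (at rest: towards the guide rollers), so a pin standing in it pushes the arm back. Site x points along the arm, its y out of the V's mouth.
- web_roller (a point): White roller on top of the arm, 75 mm from the pivot: radius 9, from 20 to 44 mm above the deck; this point is its top. The arm itself is a yellow bar 15 mm wide, 10 to 20 mm above the deck; its fork ends 123 mm from the pivot.
- park_hole (a point): Centre of the mouth of the park hole in the deck, ringed in red: 9.2 mm wide, 23.5 mm deep, vertical. At (-77.6, -84.7) mm in the unwinder's frame.
- pin_holder: Slanted holder of the lock pin, fixed: dark steel foot 74 x 56 x 10 mm with an aluminium block 26 mm square that leans 30 degrees (0.52 rad) towards the holder's own -x, which points roughly to the right (the robot's -y side, towards the unwinder). Its bore holds 32 mm of the pin.
- lock_pin: Lock pin, 40 g. Origin at its tip, z along its axis to the handle. Steel shank 8 mm thick, 48 mm long, bullet-nosed (its last 6 mm taper); collar 16 mm wide from z 48 to 51; flat red handle z 51 to 79 mm, 24 mm wide along its x, 10 mm thick along its y. Stands in the holder leaning 30 degrees. Fully home in the park hole its tip is 23 mm below the deck, its collar 24 mm above it.
- label_roll: Roll of white labels, 64 mm across and 40 mm high, 0.11 to 0.22 kg, lying flat on the deck at the right-hand end. Origin: centre of its underside, z up.
- bottle_red: White bottle with a red cap, 54 mm across and 86 mm high, standing close at the left side of the unwinder or of the pin holder; origin at its foot. Leave it alone.
- ink_pad: Dark blue ink pad, 52 x 68 x 17 mm, left of the unwinder; origin at its underside. Leave it alone.
- bottle_small: Small white bottle, 34 mm across and 60 mm high, standing close at the left side of the pin holder or of the unwinder; origin at its foot. Leave it alone.

How it is judged:
By the outcome, as a careful person would: the job done as asked, in the order asked, and still so for the second after the job is handed in, with the robot touching nothing.
It also fails if it takes over 61 s, if anything falls off the work surface, if the arm or the gripper's body presses on something with over 40 N, if the wrist force passes 120 N, or if a joint passes its speed limit or range.

ROBOT

A 6-joint arm with a two-finger parallel gripper is mounted at the origin on a cart in front of the work surface, level with it; the furniture and walls round the work are solid. World frame = base frame: x ahead of the robot, y to its left, z up, the work surface at z = 0. Lengths are in m, angles in rad, forces in N, time in s.
With the tool pointing down it reaches from about 0.15 to 0.775 m from the base axis. Payload 6.1 kg.
Tool frame: the origin (TCP) lies between the finger pads; the fingertips stand 14 mm ahead of it and the grasp point (between the pads) lies 5 mm behind it (bot.tcp_to_tips is the distance from the TCP to the fingertips, in m); z points along the fingers, y is the line along which they close (so a half turn about z gives the same grasp; the last joint's range is limited). The gripper opens to 85 mm and grips with 20 to 120 N. Pads are 22 mm wide; open, the fingers measure 114 mm over their backs; the gripper's body (76 mm by 85 mm) begins 54 mm behind the grasp point. The pads swing forward as they close: fully open they stand 13 mm farther back than shut.
Start: joints at [-1.225, 0.126, -0.04, 1.405, 0, 1.571], TCP at [0.178, -0.494, 0.245] pointing down, gripper open.
Joint ranges: [-2.72, 2.72], [-0.95, 1.95], [-1.27, 1.35], [-1.78, 2.02], [-1.46, 1.47], [-3.14, 3.14]. Speed limits (rad/s): [2.39, 2.39, 3.01, 3.14, 3.14, 3.14].

INTERFACE

Orientations are given as a unit quaternion [w, x, y, z].
In Python, from cell import bot, imaging, ticket gives the robot as it stands (bot), with the cameras (imaging) and the job (ticket).
- The arm moves only by the tool inch_along, called in YAML: its name, and indented under it one key for each argument. Schema: {"type":"object","properties":{"plan":{"type":"object","properties":{"segments":{"type":"array","items":{"type":"array","items":{"type":"number"},"minItems":7,"maxItems":7},"minItems":1,"maxItems":10}},"additionalProperties":false,"required":["segments"]},"only":{"type":"string"},"quiet":{"type":"boolean"},"lines":{"type":"string"}},"required":["plan"],"additionalProperties":false}. plan is an object whose key "segments" holds a list of rows, 1 to 10 of them, each of 7 numbers: the finger opening in m, then dx, dy, dz in parts of the range, where 1.0 means 75 cm, then a rotation vector rx, ry, rz in shares of 2 rad (1.0 is 2 rad); each row is the pose to reach, as a shift and turn from the pose commanded when the call began, along the tool's axes at that moment; what a row does not reach only later rows make up. A row lasts 1/10 s, in which the tool goes at most 0.05 m and 0.15 rad, less where a joint would pass 70% of its speed; a pose out of reach is approached as far as the arm can. The fingers move at their own pace and stop on an object; the grip force is fixed at half the most. Time passes only in rows, so rows that do not move let the fingers close. The tool returns the time, the measured TCP pose, the force, the opening and the grip force at its end. only (a regular expression) keeps the lines of the reply that match it, lines (a string "A,B") keeps lines A to B, and quiet returns only ok. No shift or turn number may pass 1 either way. Input that does not fit is refused with a message, and nothing moves.
- bot.state(): the state, without advancing time (a new reading comes with each control period).
- imaging.grab_frame(name): name is "scene" or "top"; returns (picture, depth): 480x640x3 uint8, red, green, blue; 480x640 float32, m along the optical axis (not along the pixel's ray), 0 where there is no reading.
- imaging.camera_model(name): a dict with "K" (3x3 intrinsics, pixels), "xyz" and "orientation" of the camera in the world. Camera axes: x right, y up, looking along -z (the intrinsics and any distortion apply to the point x, -y, -z); pixel columns grow to the right and rows downward; lengths in m; the calibration is good to about 2 mm. A picture is of the moment at which its call begins. camera_model takes no time and is no camera call.
- ticket.close_job(): hands the job in; it is judged then, once.
The state is a dict: "time": time; "joint_pos": joint angles; "joint_velocities": joint speeds; "joint_efforts": joint torques, N m; "eef_pos": TCP position; "eef_rot": TCP orientation; "wrist_force": force on the tool from outside, world axes, zero at the start; "torque": the same for the moment, N m; "opening": finger opening in m; "finger_force": force on a finger pad.
Only numpy, scipy, OpenCV 4.12 (cv2) and the standard library are available. Lean on these libraries where they do the work, as an engineer would, in place of code of your own. Each camera call takes 0.05 s, during which the arm holds its last target. There are 200 camera calls.

## Working session

There is one attempt and no reset: what is moved stays moved. The work goes in short steps, Python scripts to look and compute and a tool call to move; the robot and the scene stay as the last step left them, time stands still between calls to the robot, and variables do not carry over. Pictures are saved under pics/ and viewed, at most 10 in all, crops included, and the job is handed in when it is done.

```bash
ls; mkdir -p pics; cat > h.py <<'E'
import numpy as np,cv2
from scipy.spatial.transform import Rotation as R
from cell import bot, imaging, ticket
def rot(q): return R.from_quat([q[1],q[2],q[3],q[0]])
def pts(name,d,uv):
    c=imaging.camera_model(name);K=np.array(c['K']);o=[]
    for u,v in uv:
        z=np.median([x for x in d[int(v)-1:int(v)+2,int(u)-1:int(u)+2].ravel() if x>0] or [0])
        p=np.array([(u-K[0,2])/K[0,0]*z,-(v-K[1,2])/K[1,1]*z,-z])
        o.append(rot(c['orientation']).apply(p)+c['xyz'])
    return np.array(o)
def proj(name,P):
    c=imaging.camera_model(name);K=np.array(c['K'])
    p=rot(c['orientation']).inv().apply(np.atleast_2d(P)-c['xyz'])
    return np.c_[K[0,0]*p[:,0]/-p[:,2]+K[0,2],-K[1,1]*p[:,1]/-p[:,2]+K[1,2]]
E
python3 - <<'E'
from h import *
for n in("scene","top"):
    p,d=imaging.grab_frame(n);cv2.imwrite(f'pics/{n}0.png',p[...,::-1]);np.save(n+'0.npy',d);print(imaging.camera_model(n))
print(bot.state())
E
```

```text
cell.py
pics
{'K': array([[440.76109166,   0.        , 313.76257915],
       [  0.        , 440.76109166, 237.64696135],
       [  0.        ,   0.        ,   1.        ]]), 'xyz': array([0.19111919, 0.65548119, 0.60157638]), 'orientation': array([-0.24851195, -0.13064405,  0.43265053,  0.85673068])}
{'K': array([[469.76643192,   0.        , 318.7921744 ],
       [  0.        , 469.76643192, 237.80950759],
       [  0.        ,   0.        ,   1.        ]]), 'xyz': array([0.39407854, 0.08223197, 1.00444489]), 'orientation': array([ 0.70821947,  0.06598346, -0.06262161, -0.70010707])}
{'time': 0.1, 'joint_pos': array([-1.22499202e+00,  1.26319305e-01, -4.05275369e-02,  1.40539118e+00,
       -1.20136192e-05,  1.57079170e+00]), 'joint_velocities': array([ 0.00072549, -0.00197141,  0.00088557, -0.00115164, -0.00110858,
       -0.00097702]), 'joint_efforts': array([-7.29050626e-04, -4.36904168e+01,  3.53605378e+01,  1.37470808e-02,
        8.66853588e-05,  3.76669703e-06]), 'eef_pos': array([ 0.17782742, -0.49358978,  0.24459712]), 'eef_rot': array([-7.09065071e-04,  9.85088970e-01,  1.72044187e-01, -1.29931406e-04]), 'wrist_force': array([ 0.55560176, -0.73698903, -0.81212205]), 'torque': array([-0.0151909 , -0.04160001,  0.01160338]), 'finger_force': 0.0, 'opening': 0.08537331767359217}
```

View pics/scene0.png

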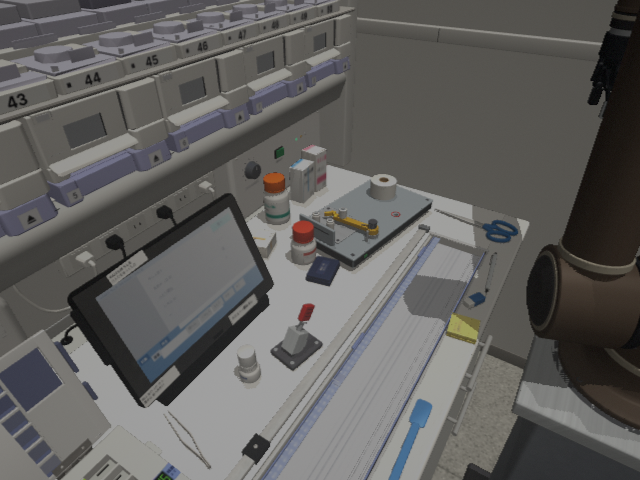

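View pics/top0.png

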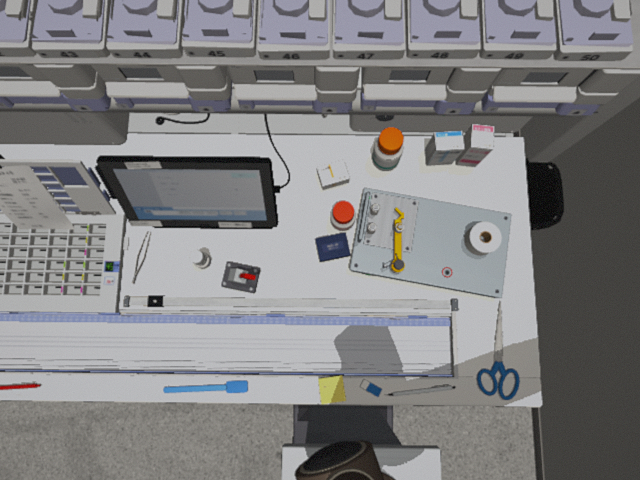

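The top view shows the unwinder at (350-510, 190-297), the roll at (485,237), the park hole at (447,272), the arm pivot at (397,265) and the pin holder at (241,277). I'll enlarge these areas.

```bash
python3 - <<'E'
import cv2,numpy as np
t=cv2.imread('pics/top0.png');s=cv2.imread('pics/scene0.png')
r=lambda i,k:cv2.resize(i,None,fx=k,fy=k,interpolation=cv2.INTER_CUBIC)
a=r(t[180:305,340:520],4)  # 720x500
cv2.imwrite('pics/c1.png',a)
b=np.zeros((480,800,3),np.uint8)
x=r(t[245:305,210:270],6);b[:360,:360]=x
y=r(s[295:370,265:330],6);b[:450,400:790]=y
cv2.imwrite('pics/c2.png',b)
E
```

```text
(no output)
```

View pics/c1.png

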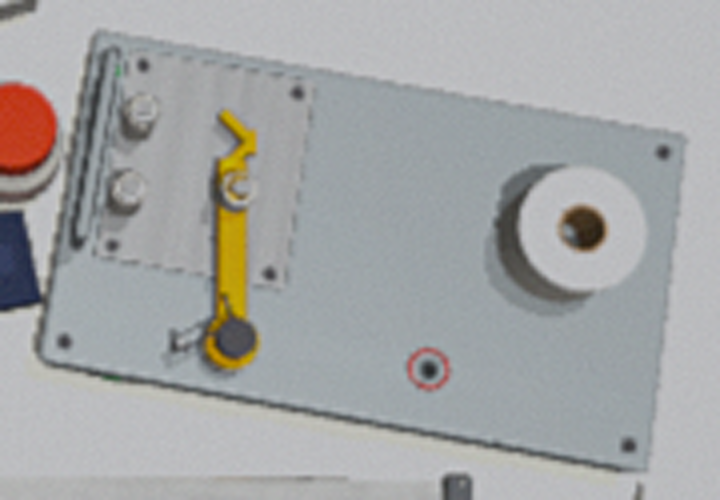

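View pics/c2.png

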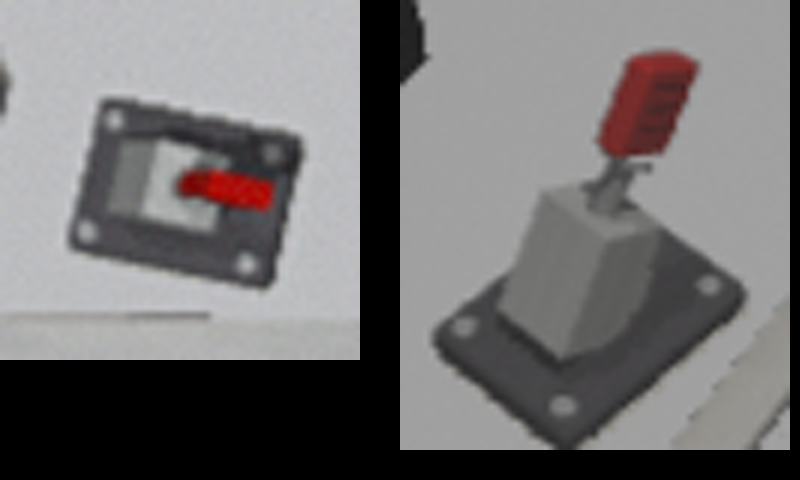

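The enlarged top view gives the hole at (428,369), the pivot cap at (236,337), roll top at (583,229) and the guide rollers at (142,107) and (128,185). The base and foot corners are clear. The pin's handle has its thin side across the lean.

```bash
cat > fit.py <<'E'
from h import *
from scipy.optimize import least_squares
def T(p,P): 
    c,s=np.cos(p[2]),np.sin(p[2]);P=np.array(P,float)
    return np.c_[p[0]+c*P[:,0]-s*P[:,1],p[1]+s*P[:,0]+c*P[:,1],P[:,2]]
def fit(P,uv):
    f=lambda p:(proj('top',T(p,P))-uv).ravel()
    r=least_squares(f,[.4,-.1,-.1],loss='soft_l1');return r.x,f(r.x).reshape(-1,2)
U=np.array([[68,112,34],[68,-200,34],[-107,-200,34],[-107,112,34],[-77.6,-84.7,34],[-85,20,71],[20.5,85.5,78.5],[-20.5,85.5,78.5],[63,-5,36.5],[-51,-5,36.5]])/1e3
uv=np.array([[93,30],[687,135],[648,472],[36,362],[428,369],[236,337],[142,107],[128,185],[312,80],[284,287]])/4+[340,180]-.4
u,r=fit(U,uv)
F=np.array([[-37,28,10],[37,28,10],[37,-28,10],[-37,-28,10]])/1e3
E
python3 - <<'E'
from fit import *
np.set_printoptions(precision=4,suppress=True)
print('unw',u);print(r)
# holder; its -x to the right (world -y) -> yaw ~ pi/2-ish
Pw=np.array([[302,133],[105,98],[70,248],[270,290]])/6+[210,245]-.4
f=lambda p:(proj('top',T(p,F))-Pw).ravel()
# F order: (-x,+y): -x=right; +y = world -x... for yaw=+90: x->+y(left), y->-x(near)
Pw=np.array([[270,290],[70,248],[105,98],[302,133]])/6+[210,245]-.4
h=least_squares(f,[.35,.2,1.5]).x;print('holder',h,f(h))
np.save('fit.npy',np.r_[u,h])
for n in('top','scene'):
    im=cv2.imread(f'pics/{n}0.png').astype(int);d=np.load(n+'0.npy')
    c=proj(n,[h[0],h[1],.07])[0];m=np.zeros(d.shape,bool)
    y0,x0=int(c[1]),int(c[0]);m[y0-35:y0+35,x0-35:x0+35]=1
    m&=(im[...,2]>90)&(im[...,1]<60)&(d>0)
    v,x=np.nonzero(m);q=np.array([pts(n,d,[(a,b)])[0] for a,b in zip(x,v)])
    l=T([0,0,0],q-[h[0],h[1],0]);c,s=np.cos(h[2]),np.sin(h[2]);l=np.c_[c*q[:,0]+s*q[:,1]-c*h[0]-s*h[1],-s*q[:,0]+c*q[:,1]+s*h[0]-c*h[1],q[:,2]]
    print(n,len(q));print(np.percentile(l,[0,5,50,95,100],axis=0))
    print(np.c_[x,v].min(0),np.c_[x,v].max(0))
    t,res=l.mean(0),None
d=np.load('scene0.npy');dt=np.load('top0.npy')
P=T(u,U);print('hole depth',pts('top',dt,[proj('top',P[4:5])[0]+[5,-5]]),P[4])
print('roll top',pts('top',dt,[(340+545/4,180+210/4)]))
c=imaging.camera_model('top');K=np.array(c['K'])
px=np.array([583/4+340,229/4+180])-.4
ray=rot(c['orientation']).apply([(px[0]-K[0,2])/K[0,0],-(px[1]-K[1,2])/K[1,1],-1]);k=(.074-c['xyz'][2])/ray[2];w=c['xyz']+k*ray
cs,sn=np.cos(u[2]),np.sin(u[2]);e=w[:2]-u[:2];print('roll',w,'local',[cs*e[0]+sn*e[1],-sn*e[0]+cs*e[1]])
print('scene proj check',proj('scene',P),proj('scene',[[*w[:2],.074]]))
E
```

```text
unw [ 0.5956 -0.1065 -0.1687]
[[ 1.1306  1.3134]
 [-1.8964  0.4357]
 [-1.322  -2.0365]
 [ 1.6744 -1.6626]
 [-0.2874 -0.3753]
 [ 0.0595 -0.1476]
 [-0.032   0.2938]
 [ 0.2424  0.2649]
 [ 0.4557  0.1906]
 [-0.3242  0.6323]]
holder [0.4917 0.2527 1.3931] [ 0.3481 -0.0453 -0.5165  0.3357 -0.4373 -0.479   0.6044  0.169 ]
top 79
[[-0.0392 -0.0087  0.0117]
 [-0.0377 -0.0035  0.0132]
 [-0.0277  0.0013  0.0844]
 [-0.0121  0.0052  0.089 ]
 [-0.0095  0.0055  0.0894]]
[240 273] [255 279]
scene 118
[[-0.0363  0.0009  0.0573]
 [-0.0337  0.0018  0.0662]
 [-0.017   0.0065  0.078 ]
 [-0.0083  0.0084  0.0869]
 [-0.007   0.009   0.0882]]
[299 304] [313 320]
hole depth [[ 0.5152 -0.1875  0.0351]] [ 0.5048 -0.177   0.034 ]
roll top [[ 0.5797 -0.2293  0.0748]]
roll [ 0.5711 -0.2474  0.074 ] local [np.float64(-0.0004382457810562339), np.float64(-0.1429519403052995)]
scene proj check [[291.4012 225.0149]
 [372.9955 175.6164]
 [430.611  197.986 ]
 [352.183  257.1895]
 [394.2783 212.7688]
 [371.415  219.4749]
 [314.6218 211.2811]
 [328.8602 218.1983]
 [326.8784 204.333 ]
 [364.7862 221.9477]] [[382.9718 178.25  ]]
```

```bash
cat >> h.py <<'E'
def go(pos,Rm,n=''):
    s=bot.state();R0=rot(s['eef_rot']);d=R0.inv().apply(np.array(pos)-s['eef_pos']);r=(R0.inv()*Rm).as_rotvec()
    print(n,np.round(d,4),np.round(r,3),'dist',round(float(np.linalg.norm(d)),3),'ang',round(float(np.linalg.norm(r)),2))
def tool(z,y):
    z=np.array(z,float)/np.linalg.norm(z);y=np.array(y,float);y-=z*(y@z);y/=np.linalg.norm(y)
    return R.from_matrix(np.c_[np.cross(y,z),y,z])
E
python3 - <<'E'
from h import *
from scipy.optimize import least_squares
h=np.load('fit.npy')[3:];Rh=R.from_euler('z',h[2])
L=R.from_euler('y',-np.pi/6)  # lean to -x
B=np.array([[a,b,c] for a in(-.012,.012) for b in(-.005,.005) for c in(.051,.079)])
box={}
for n in('top','scene'):
    im=cv2.imread(f'pics/{n}0.png').astype(int)
    c=proj(n,[h[0],h[1],.07])[0].astype(int);m=np.zeros(im.shape[:2],bool);m[c[1]-30:c[1]+30,c[0]-30:c[0]+30]=1
    m&=(im[...,2]-im[...,1]>60)
    v,x=np.nonzero(m);box[n]=np.array([x.min(),v.min(),x.max()+1,v.max()+1])-.5;print(n,box[n])
def f(t):
    P=Rh.apply(L.apply(B)+t[:3])+[h[0],h[1],0];o=[]
    for n in box:
        q=proj(n,P);o+=list(np.r_[q.min(0),q.max(0)]-box[n])
    return o
r=least_squares(f,[.01,0,.015]);t=r.x;print('tip local',t,np.round(r.fun,1))
tip=Rh.apply(t)+[h[0],h[1],0];d=Rh.apply(L.apply([0,0,1]));print('tip',tip,'d',d)
np.save('pin.npy',np.r_[tip,d])
for s in(1,-1):
    Rt=tool(-d,s*Rh.apply([0,1,0]))
    go(tip+d*.169,Rt,f'pre {s}')
E
```

```text
top [239.5 272.5 255.5 279.5]
scene [298.5 303.5 313.5 320.5]
tip local [0.00771629 0.00115856 0.01177859] [-0.2  0.3  1.   0.9 -2.4 -1.3  1.2  1.1]
tip [0.49195928 0.26052152 0.01177859] d [-0.08839274 -0.4921247   0.8660254 ]
pre 1 [ 0.5089 -0.5297  0.0872] [ 0.545 -0.314  2.038] dist 0.74 ang 2.13
pre -1 [ 0.5089 -0.5297  0.0872] [ 0.273  0.474 -1.023] dist 0.74 ang 1.16
```

Units first: shifts go in shares of 75 cm and turns go in shares of 2 rad. So -0.53 m / 0.75 = -0.7067, 0.509 m / 0.75 = 0.6787, -1.023 rad / 2 = -0.5115.

inch_along:
  plan: {"segments": [[0.085, 0.2133, -0.2, 0, 0, 0, -0.15], [0.085, 0.6787, -0.7067, 0.0533, 0.1365, 0.237, -0.5115], [0.085, 0.6787, -0.7067, 0.0533, 0.1365, 0.237, -0.5115], [0.085, 0.6787, -0.7067, 0.0533, 0.1365, 0.237, -0.5115], [0.085, 0.6787, -0.7067, 0.0533, 0.1365, 0.237, -0.5115], [0.085, 0.6787, -0.7067, 0.0533, 0.1365, 0.237, -0.5115], [0.085, 0.6787, -0.7067, 0.0533, 0.1365, 0.237, -0.5115], [0.085, 0.6787, -0.7067, 0.0533, 0.1365, 0.237, -0.5115], [0.085, 0.6787, -0.7067, 0.0533, 0.1365, 0.237, -0.5115], [0.085, 0.6787, -0.7067, 0.0533, 0.1365, 0.237, -0.5115]]}

```text
time: 1.1
eef_pos: [0.3825, -0.0368, 0.2182]
eef_rot: [-0.166, 0.741, 0.619, 0.198]
wrist_force: [1.4, -0.7, 0.3]
opening: 0.0851
finger_force: 0.0
```

inch_along:
  plan: {"segments": [[0.085, 0, 0, 0, 0, 0, 0]]}

```text
time: 1.2
eef_pos: [0.3824, -0.0335, 0.2188]
eef_rot: [-0.167, 0.738, 0.623, 0.198]
wrist_force: [-0.2, 0.2, 0.0]
opening: 0.0851
finger_force: 0.0
```

```bash
python3 - <<'E'
from h import *
q=np.load('pin.npy');tip,d=q[:3],q[3:]
h=np.load('fit.npy')[3:];Rh=R.from_euler('z',h[2]);go(tip+d*.169,tool(-d,-Rh.apply([0,1,0])));print(bot.state()['joint_pos'])
E
```

```text
 [0.1633 0.0579 0.1645] [-0.003 -0.     0.009] dist 0.239 ang 0.01
[-0.44800996 -0.06209762 -0.37906905  1.41068376  0.50203715  1.25057502]
```

To row units: 0.165 m / 0.75 = 0.22, 0.163 m / 0.75 = 0.2173, 0.009 rad / 2 = 0.0045.

inch_along:
  plan: {"segments": [[0.06, 0.2173, 0.0773, 0.22, 0, 0, 0.0045], [0.06, 0.2173, 0.0773, 0.22, 0, 0, 0.0045], [0.06, 0.2173, 0.0773, 0.22, 0, 0, 0.0045], [0.06, 0.2173, 0.0773, 0.22, 0, 0, 0.0045], [0.06, 0.2173, 0.0773, 0.22, 0, 0, 0.0045], [0.06, 0.2173, 0.0773, 0.22, 0, 0, 0.0045], [0.06, 0.2173, 0.0773, 0.22, 0, 0, 0.0045], [0.06, 0.2173, 0.0773, 0.22, 0, 0, 0.0045]]}

```text
time: 2.0
eef_pos: [0.4784, 0.1705, 0.1575]
eef_rot: [-0.166, 0.744, 0.616, 0.197]
wrist_force: [0.1, -0.3, -0.1]
opening: 0.0599
finger_force: 0.0
```

```bash
python3 - <<'E'
from h import *
q=np.load('pin.npy');tip,d=q[:3],q[3:]
h=np.load('fit.npy')[3:];Rh=R.from_euler('z',h[2]);go(tip+d*.069,tool(-d,-Rh.apply([0,1,0])));print(bot.state()['joint_pos'])
p,_=imaging.grab_frame('scene');c=proj('scene',tip+d*.1)[0].astype(int);print(c)
cv2.imwrite('pics/g1.png',cv2.resize(p[c[1]-75:c[1]+75,c[0]-100:c[0]+100,::-1],None,fx=4,fy=4,interpolation=2))
E
```

```text
 [ 0.006  -0.0027  0.1027] [ 0.     0.001 -0.01 ] dist 0.103 ang 0.01
[ 0.07121569 -0.01270344 -0.46741084  0.97472785  0.50441227  1.86595695]
[312 293]
```

View pics/g1.png

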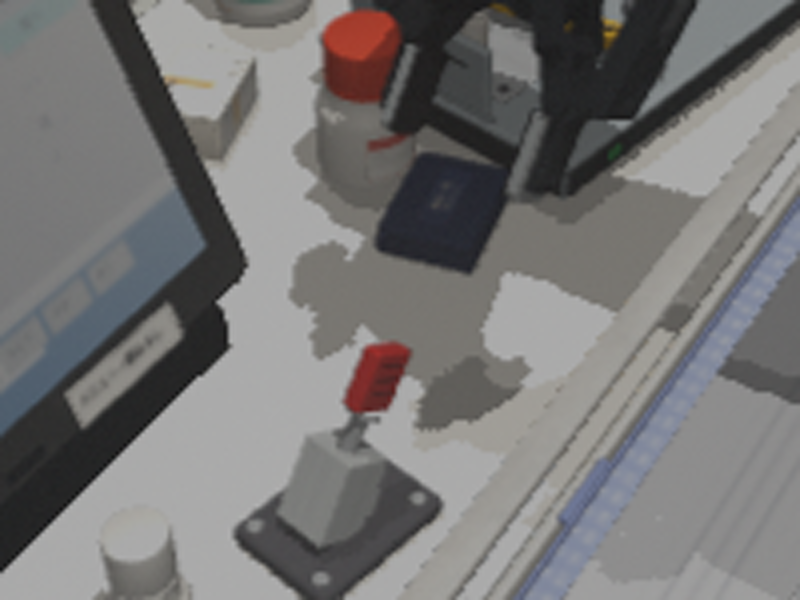

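The open fingers at the top (about (400,90) and (530,150)) straddle the line of the leaning pin at (375,380), with nothing in between, so I'll go in and close.

To row units: 0.102 m / 0.75 = 0.136, 0.08 m / 0.75 = 0.1067, -0.01 rad / 2 = -0.005.

inch_along:
  plan: {"segments": [[0.05, 0.008, -0.004, 0.0667, 0, 0, -0.005], [0.05, 0.008, -0.004, 0.1067, 0, 0, -0.005], [0.05, 0.008, -0.004, 0.136, 0, 0, -0.005], [0.05, 0.008, -0.004, 0.136, 0, 0, -0.005], [0, 0.008, -0.004, 0.136, 0, 0, -0.005], [0, 0.008, -0.004, 0.136, 0, 0, -0.005], [0, 0.008, -0.004, 0.136, 0, 0, -0.005], [0, 0.008, -0.004, 0.136, 0, 0, -0.005], [0, 0.008, -0.004, 0.136, 0, 0, -0.005]]}

```text
time: 2.95
eef_pos: [0.4856, 0.227, 0.0735]
eef_rot: [-0.166, 0.741, 0.62, 0.199]
wrist_force: [-5.2, -3.4, 6.6]
opening: 0.0089
finger_force: 59.5
```

```bash
python3 - <<'E'
from h import *
q=np.load('pin.npy');tip,d=q[:3],q[3:]
h=np.load('fit.npy')[3:];Rh=R.from_euler('z',h[2]);go(tip+d*.069,tool(-d,-Rh.apply([0,1,0])));s=bot.state();print(s['opening'],s['finger_force'],s['torque'])
p,_=imaging.grab_frame('scene');c=proj('scene',tip+d*.06)[0].astype(int);print(c)
cv2.imwrite('pics/g2.png',cv2.resize(p[c[1]-38:c[1]+37,c[0]-50:c[0]+50,::-1],None,fx=7,fy=7,interpolation=2))
E
```

```text
 [-0.0013  0.0003  0.0015] [ 0.001 -0.     0.001] dist 0.002 ang 0.0
0.008949721061200826 59.45347845554352 [-0.27674634  0.96461725  0.53437721]
[304 314]
```

View pics/g2.png

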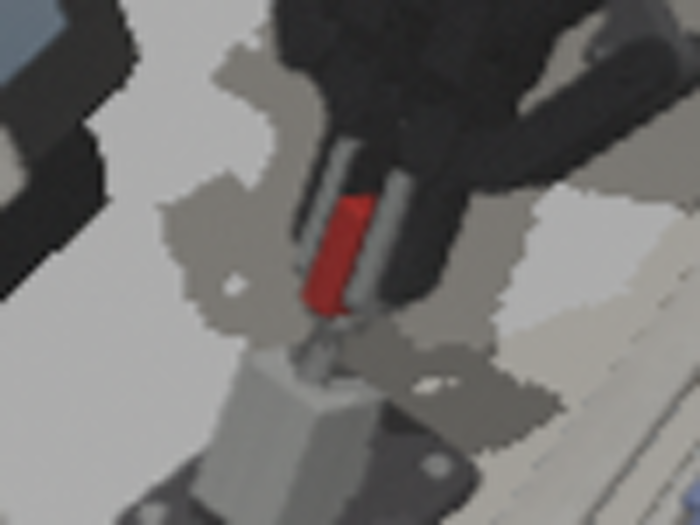

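The red handle at (340,255) is between the pads, whose tips end right at the collar (350,310). Pulling it out along its axis.

To row units: -0.12 m / 0.75 = -0.16, -0.06 m / 0.75 = -0.08.

inch_along:
  plan: {"segments": [[0, 0, 0, -0.016, 0, 0, 0], [0, 0, 0, -0.0333, 0, 0, 0], [0, 0, 0, -0.0533, 0, 0, 0], [0, 0, 0, -0.08, 0, 0, 0], [0, 0, 0, -0.12, 0, 0, 0], [0, 0, 0, -0.16, 0, 0, 0], [0, 0, 0, -0.16, 0, 0, 0], [0, 0, 0, -0.16, 0, 0, 0]]}

```text
time: 3.8
eef_pos: [0.4758, 0.1678, 0.1771]
eef_rot: [-0.164, 0.741, 0.62, 0.199]
wrist_force: [0.3, -0.7, -0.2]
opening: 0.0083
finger_force: 58.6
```

```bash
cat > tgt.py <<'E'
from h import *
F=np.load('fit.npy');u=F[:3];Ru=R.from_euler('z',u[2])
def W(x,y,z): return Ru.apply(np.array([x,y,z])/1e3)+[u[0],u[1],0]
# tool: down, y along unwinder +x (perp. to arm at park: arm dir angle -1.5)
Rd=tool([0,0,-1],Ru.apply([np.cos(.0708),np.sin(.0708),0]))
def seat(th,r=105): a=.15-th; return -85+r*np.cos(a),20+r*np.sin(a)
E
python3 - <<'E'
from tgt import *
s=bot.state();print(s['finger_force'],s['opening'],s['joint_pos'])
go(W(12,52,34+5+66+60),Rd,'above')
go(W(12,52,34+5+66+60),tool([0,0,-1],-Ru.apply([1,.07,0])),'above-')
print(W(0,0,0),W(12,52,34+5+66+60),seat(0),seat(1.65))
E
```

```text
58.61662745475769 0.008330868641187487 [ 0.06555371 -0.02926305 -0.43963076  1.0188571   0.50528192  1.84962737]
above [-0.1768  0.1778 -0.0872] [ 0.025 -0.523 -0.077] dist 0.266 ang 0.53
above- [-0.1768  0.1778 -0.0872] [-0.793 -0.037  2.962] dist 0.266 ang 3.07
[ 0.59555574 -0.10653681  0.        ] [ 0.61611767 -0.05729041  0.165     ] (np.float64(18.820963183284434), np.float64(35.69100390972792)) (np.float64(-77.5725938248912), np.float64(-84.73697359342572))
```

To row units: 0.178 m / 0.75 = 0.2373, -0.03 m / 0.75 = -0.04, -0.03 rad / 2 = -0.015.

inch_along:
  plan: {"segments": [[0, -0.04, 0, -0.08, 0, -0.075, 0], [0, -0.0933, 0.0533, -0.1333, 0.005, -0.15, -0.015], [0, -0.196, 0.2373, -0.1853, 0.0125, -0.2615, -0.0385], [0, -0.196, 0.2373, -0.1853, 0.0125, -0.2615, -0.0385], [0, -0.196, 0.2373, -0.1853, 0.0125, -0.2615, -0.0385], [0, -0.196, 0.2373, -0.1853, 0.0125, -0.2615, -0.0385], [0, -0.196, 0.2373, -0.1853, 0.0125, -0.2615, -0.0385], [0, -0.196, 0.2373, -0.1853, 0.0125, -0.2615, -0.0385], [0, -0.196, 0.2373, -0.1853, 0.0125, -0.2615, -0.0385]]}

```text
time: 4.7
eef_pos: [0.6149, -0.0559, 0.2225]
eef_rot: [-0.002, 0.74, 0.672, -0.002]
wrist_force: [-1.1, 0.4, 0.0]
opening: 0.0089
finger_force: 58.7
```

```bash
python3 - <<'E'
from tgt import *
s=bot.state();print(s['finger_force'],s['opening'],s['joint_pos'])
go(W(12,52,165),Rd,'above')
p,_=imaging.grab_frame('scene');e=s['eef_pos'];c=proj('scene',e-[0,0,.04])[0];print(c,s['eef_pos'])
print('collar pred',proj('scene',[e-[0,0,.015],e-[0,0,.066]]))
t,_=imaging.grab_frame('top')
c=c.astype(int)
a=cv2.resize(p[c[1]-50:c[1]+50,c[0]-50:c[0]+50,::-1],None,fx=6,fy=6,interpolation=2)
cv2.imwrite('pics/g3.png',a);print(c-50)
cv2.imwrite('pics/g3t.png',t[...,::-1]);cv2.imwrite('pics/g3full.png',p[...,::-1])
E
```

```text
58.7404328584671 0.008890916908560835 [-9.05086114e-02  3.08189437e-01  1.38583952e-01  1.40593562e+00
 -1.65642349e-04  1.57619693e+00]
above [-0.0013  0.0016  0.0575] [-0.005  0.     0.002] dist 0.058 ang 0.01
[328.23905404 164.49320016] [ 0.61487792 -0.05585103  0.22254945]
collar pred [[328.36894355 153.4222281 ]
 [328.10834897 175.63368504]]
[278 114]
```

View pics/g3.png

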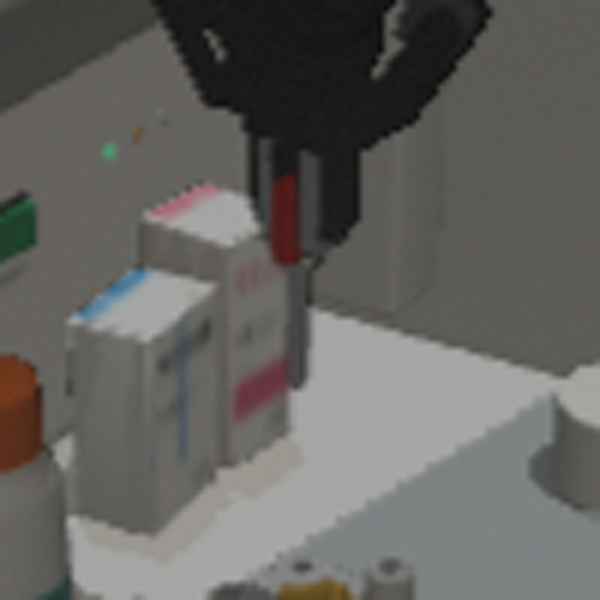

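The tip is at about crop (298,388), plumb under the grip, so the pin is vertical and its tip is about 68 mm below the TCP. Working out the descent into the V's mouth and the arc.

To row units: 0.02 m / 0.75 = 0.0267, 0.002 m / 0.75 = 0.0027.

inch_along:
  plan: {"segments": [[0, -0.0013, 0.0027, 0.0267, 0, 0, 0], [0, -0.0013, 0.0027, 0.0267, 0, 0, 0]]}

```text
time: 5.0
eef_pos: [0.6161, -0.0569, 0.2017]
eef_rot: [-0.002, 0.74, 0.673, -0.002]
wrist_force: [-0.9, 0.3, -0.4]
opening: 0.0089
finger_force: 58.7
```

```bash
python3 - <<'E'
from tgt import *
x,y=seat(0);go(W(x-2.1,y+14,109),Rd,'down')
R0=Rd;p0=W(x-2.1,y+14,109)
for th in (-.08,0,.2,.4,.6,.8,1.0,1.2,1.4,1.55,1.65): print(th,np.round(R0.inv().apply(W(*seat(th),109)-p0),4))
E
```

```text
down [-0.003   0.0051  0.0927] [-0.006  0.     0.003] dist 0.093 ang 0.01
-0.08 [-0.0058  0.0001  0.    ]
0 [-0.0141  0.0011  0.    ]
0.2 [-0.0351  0.0007  0.    ]
0.4 [-0.0555 -0.0039  0.    ]
0.6 [-0.0747 -0.0125  0.    ]
0.8 [-0.0917 -0.0247  0.    ]
1.0 [-0.106 -0.04   0.   ]
1.2 [-0.117  -0.0579  0.    ]
1.4 [-0.1242 -0.0776  0.    ]
1.55 [-0.1269 -0.0931  0.    ]
1.65 [-0.1274 -0.1036  0.    ]
```

To row units: 0.093 m / 0.75 = 0.124, 0.08 m / 0.75 = 0.1067, -0.006 rad / 2 = -0.003.

inch_along:
  plan: {"segments": [[0, -0.004, 0.0067, 0.04, -0.003, 0, 0.0015], [0, -0.004, 0.0067, 0.08, -0.003, 0, 0.0015], [0, -0.004, 0.0067, 0.1067, -0.003, 0, 0.0015], [0, -0.004, 0.0067, 0.124, -0.003, 0, 0.0015], [0, -0.004, 0.0067, 0.124, -0.003, 0, 0.0015], [0, -0.004, 0.0067, 0.124, -0.003, 0, 0.0015]]}

```text
time: 5.6
eef_pos: [0.6222, -0.0611, 0.1115]
eef_rot: [0.002, 0.741, 0.671, 0.001]
wrist_force: [-0.4, -0.5, 0.1]
opening: 0.0088
finger_force: 58.8
```

```bash
python3 - <<'E'
from tgt import *
x,y=seat(0);go(W(x-2.1,y+14,109),Rd,'res');s=bot.state();print(s['torque'])
p,_=imaging.grab_frame('scene');c=proj('scene',W(x,y,50))[0].astype(int)
cv2.imwrite('pics/g4.png',cv2.resize(p[c[1]-50:c[1]+50,c[0]-60:c[0]+60,::-1],None,fx=6,fy=6,interpolation=2))
E
```

```text
res [ 0.0005 -0.0019  0.0025] [ 0.004  0.    -0.001] dist 0.003 ang 0.0
[-0.04073464 -0.03087878  0.02847235]
```

View pics/g4.png

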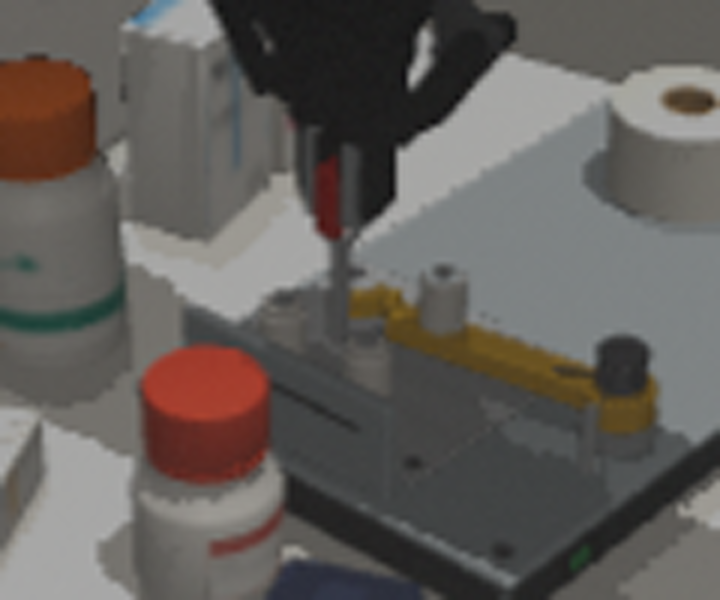

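The pin shank at (338,300) stands between the guide rollers and the fork's V at (380,305), ready to push. I'll start the arc.

inch_along:
  plan: {"segments": [[0, -0.008, -0.0027, 0.0027, 0, 0, 0], [0, -0.0187, -0.0013, 0.0027, 0, 0, 0], [0, -0.0333, -0.0013, 0.0027, 0, 0, 0], [0, -0.0467, -0.0013, 0.0027, 0, 0, 0], [0, -0.06, -0.004, 0.0027, 0, 0, 0], [0, -0.0733, -0.008, 0.0027, 0, 0, 0], [0, -0.0867, -0.0133, 0.0027, 0, 0, 0], [0, -0.0987, -0.0193, 0.0027, 0, 0, 0], [0, -0.0987, -0.0193, 0.0027, 0, 0, 0]]}

```text
time: 6.55
eef_pos: [0.5997, -0.1349, 0.1085]
eef_rot: [0.002, 0.742, 0.67, 0.001]
wrist_force: [1.9, 2.4, -1.3]
opening: 0.0089
finger_force: 58.6
```

```bash
python3 - <<'E'
from tgt import *
s=bot.state();e=Ru.inv().apply(s['eef_pos']-[u[0],u[1],0])*1e3;v=e[:2]-[-85,20];print('local',e,'r',np.hypot(*v),'th',.15-np.arctan2(v[1],v[0]),s['torque'],s['joint_pos'])
p,_=imaging.grab_frame('scene');cv2.imwrite('pics/g5.png',p[...,::-1])
R0=rot(s['eef_rot'])
for th in (.7,.8,.9,1.0,1.1,1.2,1.3,1.4,1.5,1.6,1.65): print(th,np.round(R0.inv().apply(W(*seat(th),109)-s['eef_pos']),4))
E
```

```text
local [  8.87205721 -27.21114229 108.45720822] r 105.0754732634035 th 0.6159894436455532 [ 0.32808441 -0.51525381 -0.01901263] [-2.20944018e-01  3.21962894e-01 -9.39259100e-02  1.15126994e+00
 -5.02681158e-04  1.45100088e+00]
0.7 [-0.0074 -0.0049 -0.0006]
0.8 [-0.0156 -0.0114 -0.0006]
0.9 [-0.0232 -0.0186 -0.0006]
1.0 [-0.0299 -0.0267 -0.0006]
1.1 [-0.0359 -0.0353 -0.0006]
1.2 [-0.041  -0.0445 -0.0007]
1.3 [-0.0451 -0.0541 -0.0007]
1.4 [-0.0482 -0.0642 -0.0007]
1.5 [-0.0503 -0.0744 -0.0008]
1.6 [-0.0514 -0.0849 -0.0008]
1.65 [-0.0516 -0.0901 -0.0008]
```

Lateral force is about 3 N at r = 105, so the arm is following. Continuing.

To row units: -0.084 m / 0.75 = -0.112, -0.0744 m / 0.75 = -0.0992.

inch_along:
  plan: {"segments": [[0, -0.0099, -0.0065, 0, 0, 0, 0], [0, -0.0208, -0.0152, 0, 0, 0, 0], [0, -0.0309, -0.0248, 0, 0, 0, 0], [0, -0.04, -0.0356, 0, 0, 0, 0], [0, -0.048, -0.0471, 0, 0, 0, 0], [0, -0.0547, -0.0593, 0, 0, 0, 0], [0, -0.06, -0.0721, 0, 0, 0, 0], [0, -0.064, -0.0856, 0, 0, 0, 0], [0, -0.0667, -0.0992, 0, 0, 0, 0], [0, -0.0684, -0.112, 0, 0, 0, 0]]}

```text
time: 7.6
eef_pos: [0.5111, -0.1782, 0.1084]
eef_rot: [0.003, 0.742, 0.671, -0.0]
wrist_force: [5.0, -4.2, -3.1]
opening: 0.009
finger_force: 58.3
```

inch_along:
  plan: {"segments": [[0, -0.0004, -0.0053, 0, 0, 0, 0], [0, -0.0004, -0.008, 0, 0, 0, 0], [0, -0.0004, -0.008, 0, 0, 0, 0]]}

```text
time: 7.9
eef_pos: [0.5049, -0.1778, 0.1084]
eef_rot: [0.003, 0.742, 0.671, -0.0]
wrist_force: [4.5, -4.9, -2.7]
opening: 0.009
finger_force: 58.4
```

```bash
python3 - <<'E'
from tgt import *
s=bot.state();e=Ru.inv().apply(s['eef_pos']-[u[0],u[1],0])*1e3;v=e[:2]-[-85,20];print('local',e,'r',np.hypot(*v),'th',.15-np.arctan2(v[1],v[0]),s['torque'])
go(W(*seat(1.65),109),Rd)
p,_=imaging.grab_frame('scene');t,_=imaging.grab_frame('top')
c=proj('scene',W(*seat(1.65),60))[0].astype(int);k=proj('top',W(*seat(1.65),34))[0].astype(int);print(c,k)
a=cv2.resize(p[c[1]-35:c[1]+35,c[0]-35:c[0]+35,::-1],(400,400),interpolation=2);b=cv2.resize(t[k[1]-50:k[1]+50,k[0]-50:k[0]+50,::-1],(400,400),interpolation=2)
cv2.imwrite('pics/g6.png',np.hstack([a,b]))
E
```

```text
local [-77.36002974 -85.42387502 108.38831196] r 105.70034327987538 th 1.6484537213190131 [-1.21974301 -1.15921328  0.00530152]
 [ 0.0007 -0.0002 -0.0006] [ 0.004  0.004 -0.003] dist 0.001 ang 0.01
[395 203] [446 271]
```

View pics/g6.png

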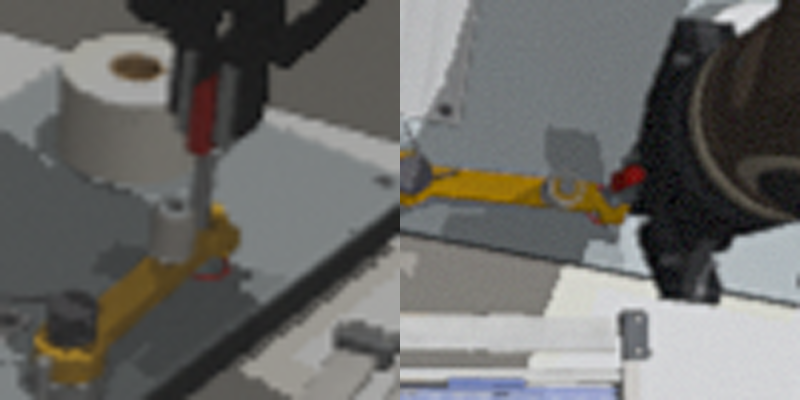

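The arm is held back by the pin. The red ring shows just below the fork in the left crop (arc 190..232, row 270) and the pin is at column 203. I'll compare hole and pin precisely in the same camera.

```bash
python3 - <<'E'
from tgt import *
for n in('scene','top'):
    im=cv2.imread(f'pics/{n}0.png').astype(int);c=proj(n,W(-77.6,-84.7,34))[0]
    m=(im[...,2]-im[...,1]>15)&(im[...,2]-im[...,0]>15);v,x=np.nonzero(m);k=np.hypot(x-c[0],v-c[1])<10;x,v=x[k],v[k]
    print(n,'pred',c,'ring centre',(x.min()+x.max())/2,(v.min()+v.max())/2,'mean',x.mean(),v.mean(),len(x),x.min(),x.max(),v.min(),v.max())
    cc=np.array([(x.min()+x.max())/2,(v.min()+v.max())/2]);cam=imaging.camera_model(n);K=cam['K']
    ray=rot(cam['orientation']).apply([(cc[0]-K[0,2])/K[0,0],-(cc[1]-K[1,2])/K[1,1],-1]);w=cam['xyz']+(.034-cam['xyz'][2])/ray[2]*ray;print(' world',w)
s=bot.state();e=s['eef_pos'];ax=rot(s['eef_rot']).as_matrix()[:,2];print(e,ax)
p,_=imaging.grab_frame('scene');g=p.astype(int).sum(2)
for z in(.04,.05,.055,.06): 
    q=proj('scene',e+ax*z)[0];r=int(round(q[1]));print('pin pred',q,'row',g[r,int(q[0])-7:int(q[0])+8],int(q[0])-7)
E
```

```text
scene pred [394.27830353 212.76880487] ring centre 395.5 213.5 mean 395.60869565217394 213.7826086956522 23 391 400 211 216
 world [ 0.50110529 -0.17562027  0.034     ]
top pred [446.31260766 271.47469976] ring centre 447.0 272.0 mean 446.64150943396226 271.64150943396226 53 442 452 267 277
 world [ 0.50375822 -0.17838382  0.034     ]
[ 0.50520696 -0.17775643  0.10839035] [ 0.00361942 -0.00445853 -0.99998351]
pin pred [395.7181789  200.00204632] row [338 339 336 339 339 280 215 214 213 345 381 383 383 385 382] 388
pin pred [395.27582155 203.68072535] row [353 288 215 206 300 263 203 206 188 311 347 384 385 384 383] 388
pin pred [395.05657048 205.50403477] row [257 285 302 301 291 260 216 203 164 162 179 231 357 385 385] 388
pin pred [394.83858958 207.31678129] row [222 246 260 270 271 266 253 218 211 172 147 175 187 246 323] 387
```

```bash
python3 - <<'E'
from tgt import *
s=bot.state();e=s['eef_pos'];ax=rot(s['eef_rot']).as_matrix()[:,2];b=e+ax*.0744
for n,o,w in(('scene',[395.55,213.6],0),('top',[446.8,271.8],0)):
    q=proj(n,b)[0];J=np.c_[proj(n,b+[.001,0,0])[0]-q,proj(n,b+[0,.001,0])[0]-q];print(n,q,J,'delta mm',np.linalg.solve(J,np.array(o)-q))
    # with pin bias in scene
    if n=='scene': A=[J[0]/.35];B=[(o[0]-(q[0]-.25))/.35]
    else: A+=list(J/.5);B+=list((np.array(o)-q)/.5)
A+=list(np.eye(2)/2);B+=[0,0]
d=np.linalg.lstsq(np.array(A),np.array(B),rcond=None)[0];print(d)
go(e+[d[0]/1e3,d[1]/1e3,0],Rd)
E
```

```text
scene [394.19609307 212.47268347] [[-0.39169798 -0.1765939 ]
 [-0.12216747  0.19701944]] delta mm [-4.71738118  2.79670899]
top [446.82553453 271.14500525] [[-0.01809957 -0.48348525]
 [-0.48086306 -0.00550473]] delta mm [-1.36331207  0.10384988]
[-2.49827067 -0.52275045]
 [-0.0008 -0.0024 -0.    ] [ 0.004  0.004 -0.003] dist 0.003 ang 0.01
```

Units first: shifts go in shares of 75 cm and turns go in shares of 2 rad. So 0.006 m / 0.75 = 0.008, -0.002 m / 0.75 = -0.0027, 0.004 rad / 2 = 0.002.

inch_along:
  plan: {"segments": [[0, -0.0007, -0.0027, 0, 0.002, 0.002, 0], [0, -0.0007, -0.0027, 0, 0.002, 0.002, 0], [0, -0.0007, -0.0027, 0.004, 0.002, 0.002, 0], [0, -0.0007, -0.0027, 0.008, 0.002, 0.002, 0]]}

```text
time: 8.45
eef_pos: [0.5043, -0.1785, 0.1036]
eef_rot: [0.001, 0.742, 0.671, 0.001]
wrist_force: [4.8, -4.9, 4.2]
opening: 0.0085
finger_force: 59.4
```

inch_along:
  plan: {"segments": [[0, 0, 0, 0.0027, 0, 0, 0], [0, 0, 0, 0.0053, 0, 0, 0], [0, 0, 0, 0.0053, 0, 0, 0]]}

```text
time: 8.75
eef_pos: [0.5042, -0.1788, 0.1002]
eef_rot: [0.002, 0.742, 0.671, 0.0]
wrist_force: [2.5, -5.8, 5.3]
opening: 0.009
finger_force: 59.8
```

inch_along:
  plan: {"segments": [[0, 0, 0, 0.0027, 0, 0, 0], [0, 0, 0, 0.0053, 0, 0, 0], [0, 0, 0, 0.0053, 0, 0, 0]]}

```text
time: 9.05
eef_pos: [0.5031, -0.1795, 0.0958]
eef_rot: [0.002, 0.742, 0.67, -0.001]
wrist_force: [2.1, -8.7, 1.5]
opening: 0.0086
finger_force: 59.3
```

The pin is entering the hole, with a sideways force of 8.7 N towards -y. I'll ease that way and go on down.

To row units: 0.008 m / 0.75 = 0.0107, -0.001 m / 0.75 = -0.0013.

inch_along:
  plan: {"segments": [[0, -0.0011, 0.0003, 0.0027, 0, 0, 0], [0, -0.0013, 0.0003, 0.0067, 0, 0, 0], [0, -0.0013, 0.0003, 0.0107, 0, 0, 0], [0, -0.0013, 0.0003, 0.0107, 0, 0, 0]]}

```text
time: 9.45
eef_pos: [0.5024, -0.18, 0.0875]
eef_rot: [0.001, 0.742, 0.67, -0.001]
wrist_force: [-2.0, -7.6, 6.2]
opening: 0.009
finger_force: 60.0
```

To row units: 0.005 m / 0.75 = 0.0067, 0.003 m / 0.75 = 0.004.

inch_along:
  plan: {"segments": [[0, -0.0008, 0, 0.004, 0, 0, 0], [0, -0.0008, 0, 0.0067, 0, 0, 0], [0, -0.0008, 0, 0.0067, 0, 0, 0]]}

```text
time: 9.75
eef_pos: [0.5024, -0.1801, 0.0827]
eef_rot: [0.0, 0.742, 0.671, -0.001]
wrist_force: [-1.5, -4.8, 7.9]
opening: 0.009
finger_force: 60.4
```

inch_along:
  plan: {"segments": [[0, 0, 0, 0.0027, 0, 0, 0], [0, 0, 0, 0.004, 0, 0, 0], [0, 0, 0, 0.004, 0, 0, 0]]}

```text
time: 10.05
eef_pos: [0.5024, -0.18, 0.08]
eef_rot: [0.0, 0.742, 0.671, -0.001]
wrist_force: [-2.4, -4.2, 11.0]
opening: 0.0089
finger_force: 60.8
```

inch_along:
  plan: {"segments": [[0, 0, 0, 0.0027, 0, 0, 0], [0, 0, 0, 0.0027, 0, 0, 0]]}

```text
time: 10.25
eef_pos: [0.5025, -0.18, 0.0782]
eef_rot: [0.0, 0.742, 0.671, -0.001]
wrist_force: [-2.7, -4.5, 12.0]
opening: 0.0088
finger_force: 61.0
```

inch_along:
  plan: {"segments": [[0, 0, 0, 0.0027, 0, 0, 0], [0, 0, 0, 0.0027, 0, 0, 0]]}

```text
time: 10.45
eef_pos: [0.5027, -0.1801, 0.0777]
eef_rot: [0.001, 0.742, 0.671, -0.001]
wrist_force: [-5.7, -3.5, 22.2]
opening: 0.0089
finger_force: 62.7
```

Bottomed: z stopped at 0.0777 (tip 67 mm below the TCP, as expected) with 22 N. Releasing.

To row units: -0.11 m / 0.75 = -0.1467, -0.001 m / 0.75 = -0.0013.

inch_along:
  plan: {"segments": [[0.04, 0, 0, -0.0013, 0, 0, 0], [0.04, 0, 0, -0.0013, 0, 0, 0], [0.04, 0, 0, -0.0013, 0, 0, 0], [0.04, 0, 0, -0.0013, 0, 0, 0], [0.04, 0, 0, -0.04, 0, 0, 0], [0.04, 0, 0, -0.0933, 0, 0, 0], [0.04, 0, 0, -0.1467, 0, 0, 0], [0.04, 0, 0, -0.1467, 0, 0, 0]]}

```text
time: 11.25
eef_pos: [0.5058, -0.1789, 0.1894]
eef_rot: [0.002, 0.741, 0.671, 0.003]
wrist_force: [1.9, 0.2, 0.1]
opening: 0.0402
finger_force: 0.0
```

```bash
python3 - <<'E'
from tgt import *
p,d=imaging.grab_frame('scene');c=proj('scene',W(-77,-70,60))[0].astype(int)
cv2.imwrite('pics/g7.png',cv2.resize(p[c[1]-40:c[1]+35,c[0]-55:c[0]+45,::-1],None,fx=7,fy=7,interpolation=2))
go(W(-.4,-143,165),tool([0,0,-1],Ru.apply([1,0,0])),'roll above')
print(bot.state()['joint_pos'])
E
```

```text
roll above [-0.062   0.0727  0.0217] [ 0.003 -0.002  0.069] dist 0.098 ang 0.07
[-0.34159453  0.14929925 -0.14062148  1.27800239  0.00305992  1.32854087]
```

View pics/g7.png

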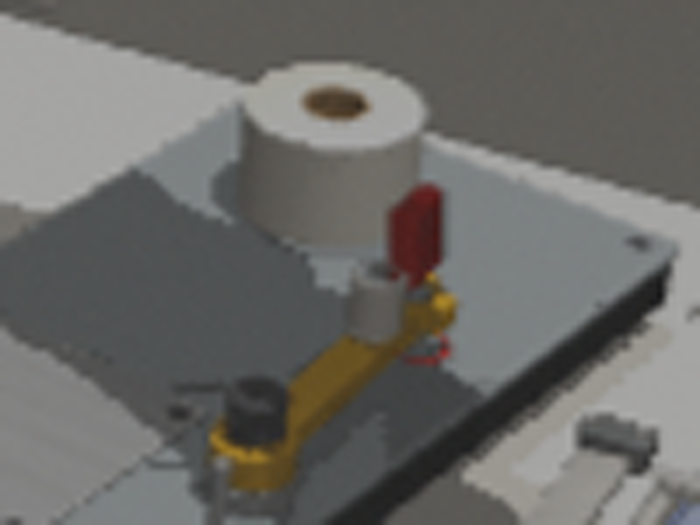

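The pin stands in the hole inside the fork, with its collar against the fork at (425,290), the ring at (430,350) and the arm held back. Pin home also shows a camera-to-robot offset of about (-2.3, -3) mm, which I'll apply for the roll.

```bash
cat >> tgt.py <<'E'
u[0]-=.0022;u[1]-=.0027
Rr=tool([0,0,-1],Ru.apply([1,0,0]))
E
python3 - <<'E'
from tgt import *
p,d=imaging.grab_frame('top')
go(W(-.4,-143,130),Rr,'roll above');go(W(-.4,-143,55),Rr,'roll')
im=p.astype(int);c=proj('scene',W(-77,-85,90))[0].astype(int)
p,d=imaging.grab_frame('scene');im=p.astype(int);m=(im[...,0]-im[...,1]>50);m[:c[1]-12]=0;m[c[1]+20:]=0;m[:,:c[0]-12]=0;m[:,c[0]+12:]=0
v,x=np.nonzero(m);q=np.array([pts('scene',d,[(a,b)])[0] for a,b in zip(x,v)]);print(len(q),np.percentile(q,[5,50,95],axis=0))
print('handle top pred v',proj('scene',W(-77.6,-84.7,90)),v.min(),v.max(),x.min(),x.max())
E
```

```text
roll above [-0.0653  0.0718  0.0544] [ 0.    -0.003  0.069] dist 0.111 ang 0.07
roll [-0.0655  0.0717  0.1294] [ 0.    -0.003  0.069] dist 0.162 ang 0.07
9 [[ 0.50503484 -0.18272994  0.07571577]
 [ 0.50560383 -0.17590239  0.08534858]
 [ 0.50766669 -0.1655045   0.08679678]]
handle top pred v [[398.10027994 191.85966251]] 192 200 394 397
```

To row units: 0.129 m / 0.75 = 0.172, 0.115 m / 0.75 = 0.1533, 0.069 rad / 2 = 0.0345.

inch_along:
  plan: {"segments": [[0.085, -0.044, 0.048, 0, 0, 0, 0.0345], [0.085, -0.0867, 0.096, 0.0133, 0, 0, 0.0345], [0.085, -0.0873, 0.096, 0.04, 0, 0, 0.0345], [0.085, -0.0873, 0.096, 0.08, 0, 0, 0.0345], [0.085, -0.0873, 0.096, 0.12, 0, 0, 0.0345], [0.085, -0.0873, 0.096, 0.1533, 0, 0, 0.0345], [0.085, -0.0873, 0.096, 0.172, 0, 0, 0.0345], [0.085, -0.0873, 0.096, 0.172, 0, 0, 0.0345]]}

```text
time: 12.2
eef_pos: [0.5664, -0.249, 0.0512]
eef_rot: [-0.004, 0.764, 0.645, -0.0]
wrist_force: [-0.4, -0.1, 0.6]
opening: 0.0852
finger_force: 0.0
```

```bash
python3 - <<'E'
from tgt import *
go(W(-.4,-143,55),Rr,'roll')
p,_=imaging.grab_frame('scene');c=proj('scene',W(0,-143,60))[0].astype(int)
cv2.imwrite('pics/g8.png',cv2.resize(p[c[1]-45:c[1]+45,c[0]-60:c[0]+60,::-1],None,fx=6,fy=6,interpolation=2))
E
```

```text
roll [-0.0007  0.0027 -0.0038] [-0.007 -0.005  0.   ] dist 0.005 ang 0.01
```

View pics/g8.png

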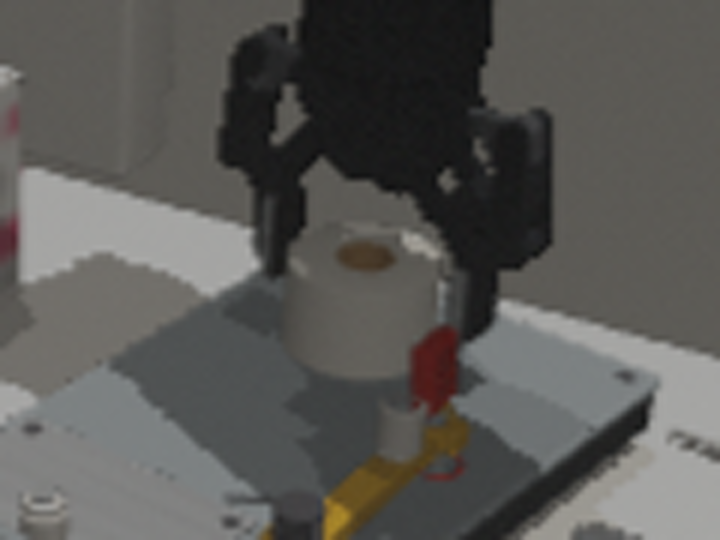

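The fingers straddle the roll (left tip at (270,270), right tip at (480,330)). I'll centre and close on it.

To row units: 0.0027 m / 0.75 = 0.0036, -0.002 m / 0.75 = -0.0027, -0.007 rad / 2 = -0.0035.

inch_along:
  plan: {"segments": [[0.085, -0.0009, 0.0036, -0.0027, -0.0035, -0.0025, 0], [0.085, -0.0009, 0.0036, -0.0027, -0.0035, -0.0025, 0], [0.05, -0.0009, 0.0036, -0.0027, -0.0035, -0.0025, 0], [0.05, -0.0009, 0.0036, -0.0027, -0.0035, -0.0025, 0], [0.05, -0.0009, 0.0036, -0.0027, -0.0035, -0.0025, 0], [0.05, -0.0009, 0.0036, -0.0027, -0.0035, -0.0025, 0], [0.05, -0.0009, 0.0036, -0.0027, -0.0035, -0.0025, 0]]}

```text
time: 12.95
eef_pos: [0.5716, -0.2514, 0.0585]
eef_rot: [0.004, 0.764, 0.645, 0.002]
wrist_force: [-0.7, 0.7, 6.3]
opening: 0.0619
finger_force: 66.1
```

```bash
python3 - <<'E'
from tgt import *
s=bot.state();e=Ru.inv().apply(s['eef_pos']-[u[0],u[1],0])*1e3;print('local',e)
go(W(0,-143,e[2]),Rr,'now');go(W(0,-45,e[2]),Rr,'step');go(W(0,50,e[2]),Rr,'home')
E
```

```text
local [   2.45506101 -143.80422062   58.50947261]
now [ 0.0008 -0.0025 -0.    ] [0.008 0.002 0.   ] dist 0.003 ang 0.01
step [ 0.0988 -0.0024 -0.0002] [0.008 0.002 0.   ] dist 0.099 ang 0.01
home [ 0.1938 -0.0024 -0.0004] [0.008 0.002 0.   ] dist 0.194 ang 0.01
```

inch_along:
  plan: {"segments": [[0.05, 0, 0, 0, 0, 0, 0], [0.05, 0, 0, 0, 0, 0, 0]]}

```text
time: 13.15
eef_pos: [0.5716, -0.2514, 0.0585]
eef_rot: [0.004, 0.764, 0.645, 0.002]
wrist_force: [-2.0, 0.4, 6.4]
opening: 0.0616
finger_force: 66.1
```

```bash
python3 - <<'E'
from tgt import *
t,d=imaging.grab_frame('scene')
q=pts('scene',d,[proj('scene',W(x,-143+y,74))[0] for x,y in((-20,8),(20,8),(-20,0),(0,22),(0,-20))]);print(q)
d0=np.load('scene0.npy');print(pts('scene',d0,[proj('scene',W(x,-143+y,74))[0] for x,y in((-20,8),(20,8),(-20,0),(0,22),(0,-20))]))
E
```

```text
[[ 0.55372792 -0.245818    0.06995552]
 [ 0.59225405 -0.24986001  0.07155183]
 [ 0.55178111 -0.25227215  0.07082828]
 [ 0.57440265 -0.23168121  0.07211247]
 [ 0.56731435 -0.27320814  0.07212658]]
[[ 0.55325756 -0.24464888  0.07064512]
 [ 0.59248734 -0.25038654  0.07124358]
 [ 0.55114294 -0.25066593  0.07176741]
 [ 0.57413919 -0.23107138  0.07247642]
 [ 0.56735711 -0.2733137   0.0720664 ]]
```

The roll is gripped and still flat on the deck. Sliding it towards the bed.

To row units: 0.092 m / 0.75 = 0.1227, 0.085 m / 0.75 = 0.1133.

inch_along:
  plan: {"segments": [[0.05, 0.016, -0.0013, 0, 0, 0, 0], [0.05, 0.04, -0.0013, 0, 0, 0, 0], [0.05, 0.0667, -0.0013, 0, 0, 0, 0], [0.05, 0.0933, -0.0013, 0, 0, 0, 0], [0.05, 0.1133, -0.0013, 0, 0, 0, 0], [0.05, 0.1227, -0.0013, 0, 0, 0, 0], [0.05, 0.1227, -0.0013, 0, 0, 0, 0]]}

```text
time: 13.9
eef_pos: [0.587, -0.1599, 0.0585]
eef_rot: [0.004, 0.764, 0.645, 0.002]
wrist_force: [0.2, 2.0, 6.6]
opening: 0.062
finger_force: 66.0
```

inch_along:
  plan: {"segments": [[0.05, 0, 0, -0.0027, 0, 0, 0], [0.05, 0, 0, -0.0047, 0, 0, 0], [0.05, 0, 0, -0.0047, 0, 0, 0]]}

```text
time: 14.2
eef_pos: [0.5854, -0.1603, 0.0602]
eef_rot: [0.003, 0.764, 0.645, 0.001]
wrist_force: [-0.1, -0.2, -1.4]
opening: 0.0619
finger_force: 65.4
```

```bash
python3 - <<'E'
from tgt import *
s=bot.state();e=Ru.inv().apply(s['eef_pos']-[u[0],u[1],0])*1e3;print('local',e,s['torque'])
E
```

```text
local [  0.75148876 -51.7174093   60.18791412] [-0.0611877  -0.02041546  0.01515327]
```

To row units: 0.09 m / 0.75 = 0.12, 0.084 m / 0.75 = 0.112.

inch_along:
  plan: {"segments": [[0.05, 0, 0, -0.002, 0, 0, 0], [0.05, 0.016, 0, -0.002, 0, 0, 0], [0.05, 0.04, 0, -0.002, 0, 0, 0], [0.05, 0.06, 0, -0.002, 0, 0, 0], [0.05, 0.08, 0, -0.002, 0, 0, 0], [0.05, 0.096, 0, -0.002, 0, 0, 0], [0.05, 0.112, 0, -0.002, 0, 0, 0], [0.05, 0.12, 0, -0.002, 0, 0, 0], [0.05, 0.12, 0, -0.002, 0, 0, 0]]}

```text
time: 15.1
eef_pos: [0.6008, -0.0706, 0.0615]
eef_rot: [0.003, 0.764, 0.646, 0.001]
wrist_force: [0.4, 0.3, -1.6]
opening: 0.062
finger_force: 65.5
```

```bash
python3 - <<'E'
from tgt import *
s=bot.state();e=Ru.inv().apply(s['eef_pos']-[u[0],u[1],0])*1e3;print('local',e,s['torque'])
E
```

```text
local [ 0.83584322 39.36143861 61.48425723] [-0.00700528  0.02012022  0.03559092]
```

To row units: 0.006 m / 0.75 = 0.008, 0.003 m / 0.75 = 0.004.

inch_along:
  plan: {"segments": [[0.05, 0, 0, 0.0016, 0, 0, 0], [0.05, 0.004, 0, 0.0016, 0, 0, 0], [0.05, 0.008, 0, 0.0016, 0, 0, 0], [0.05, 0.008, 0, 0.0016, 0, 0, 0]]}

```text
time: 15.5
eef_pos: [0.6022, -0.0664, 0.061]
eef_rot: [0.004, 0.764, 0.645, 0.001]
wrist_force: [-1.1, -4.0, 6.2]
opening: 0.0619
finger_force: 66.1
```

inch_along:
  plan: {"segments": [[0.05, 0.0027, 0, 0, 0, 0, 0], [0.05, 0.0053, 0, 0, 0, 0, 0], [0.05, 0.0053, 0, 0, 0, 0, 0]]}

```text
time: 15.8
eef_pos: [0.6027, -0.0634, 0.061]
eef_rot: [0.004, 0.765, 0.645, 0.001]
wrist_force: [-0.3, -7.4, 5.4]
opening: 0.0615
finger_force: 66.2
```

To row units: 0.002 m / 0.75 = 0.0027.

inch_along:
  plan: {"segments": [[0.05, 0.0027, 0, 0, 0, 0, 0], [0.05, 0.0027, 0, 0, 0, 0, 0]]}

```text
time: 16.0
eef_pos: [0.6027, -0.0633, 0.0611]
eef_rot: [0.006, 0.765, 0.644, -0.001]
wrist_force: [-2.9, -14.3, 6.6]
opening: 0.062
finger_force: 66.2
```

```bash
python3 - <<'E'
from tgt import *
s=bot.state();e=Ru.inv().apply(s['eef_pos']-[u[0],u[1],0])*1e3;print('local',e,s['torque'])
p,_=imaging.grab_frame('scene');c=proj('scene',W(0,50,60))[0].astype(int)
cv2.imwrite('pics/g9.png',cv2.resize(p[c[1]-40:c[1]+50,c[0]-60:c[0]+60,::-1],None,fx=6,fy=6,interpolation=2))
E
```

```text
local [ 1.48908852 46.89419233 61.05369516] [-2.62348495  0.46201926 -0.1497558 ]
```

View pics/g9.png

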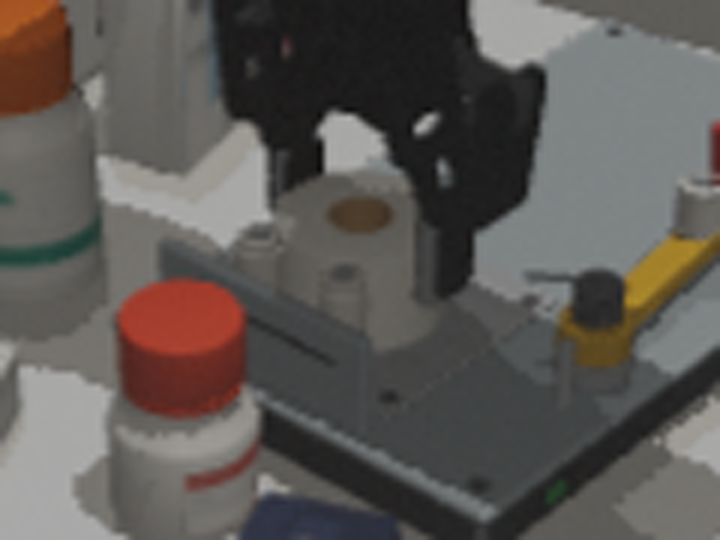

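Contact: 14 N and no more advance, with the roll against the guide rollers at (260,255) and (343,290). To seat it on both, I'll let go and push it gently from behind with closed fingers.

To row units: -0.065 m / 0.75 = -0.0867, -0.053 m / 0.75 = -0.0707.

inch_along:
  plan: {"segments": [[0.05, -0.0027, 0, 0, 0, 0, 0], [0.085, -0.0027, 0, -0.0013, 0, 0, 0], [0.085, -0.0027, 0, -0.0013, 0, 0, 0], [0.085, -0.0027, 0, -0.0013, 0, 0, 0], [0.085, -0.0027, 0, -0.04, 0, 0, 0], [0.085, -0.0027, 0, -0.0867, 0, 0, 0], [0, -0.04, 0, -0.0867, 0, 0, 0], [0, -0.0707, 0, -0.0867, 0, 0, 0], [0, -0.0707, 0, -0.0867, 0, 0, 0], [0, -0.0707, 0, -0.0867, 0, 0, 0]]}

```text
time: 17.05
eef_pos: [0.5932, -0.1116, 0.125]
eef_rot: [0.002, 0.764, 0.645, 0.001]
wrist_force: [-0.0, -0.2, -0.3]
opening: 0.0279
finger_force: 0.0
```

```bash
python3 - <<'E'
from tgt import *
s=bot.state();print(s['opening'])
for y in(-5,0,5): go(W(1,y,62),Rr,y)
t,d=imaging.grab_frame('top');cv2.imwrite('pics/t9.png',t[...,::-1])
E
```

```text
0.027897948493693696
-5 [-0.0026  0.0004  0.063 ] [ 0.005  0.001 -0.   ] dist 0.063 ang 0.01
0 [0.0024 0.0004 0.063 ] [ 0.005  0.001 -0.   ] dist 0.063 ang 0.01
5 [0.0074 0.0004 0.063 ] [ 0.005  0.001 -0.   ] dist 0.063 ang 0.01
```

To row units: 0.063 m / 0.75 = 0.084, 0.055 m / 0.75 = 0.0733, 0.005 rad / 2 = 0.0025.

inch_along:
  plan: {"segments": [[0, -0.0035, 0, 0, 0.0025, 0, 0], [0, -0.0035, 0, 0.04, 0.0025, 0, 0], [0, -0.0035, 0, 0.0733, 0.0025, 0, 0], [0, -0.0035, 0, 0.084, 0.0025, 0, 0], [0, -0.0035, 0, 0.084, 0.0025, 0, 0]]}

```text
time: 17.6
eef_pos: [0.5924, -0.1138, 0.061]
eef_rot: [-0.0, 0.764, 0.645, -0.001]
wrist_force: [-0.2, -0.6, 0.1]
opening: -0.0003
finger_force: 0.0
```

inch_along:
  plan: {"segments": [[0, 0.004, 0, 0, 0, 0, 0], [0, 0.0067, 0, 0, 0, 0, 0], [0, 0.0067, 0, 0, 0, 0, 0]]}

```text
time: 17.9
eef_pos: [0.595, -0.1093, 0.0637]
eef_rot: [0.002, 0.764, 0.645, 0.0]
wrist_force: [-1.2, -0.6, -0.2]
opening: 0.0001
finger_force: 0.0
```

To row units: 0.004 m / 0.75 = 0.0053, 0.002 m / 0.75 = 0.0027.

inch_along:
  plan: {"segments": [[0, 0.0027, 0, 0, 0, 0, 0], [0, 0.0053, 0, 0, 0, 0, 0], [0, 0.0053, 0, 0, 0, 0, 0]]}

```text
time: 18.2
eef_pos: [0.595, -0.1054, 0.0626]
eef_rot: [0.001, 0.764, 0.645, -0.0]
wrist_force: [0.1, 0.4, -0.2]
opening: -0.0001
finger_force: 0.0
```

To row units: 0.004 m / 0.75 = 0.0053, 0.002 m / 0.75 = 0.0027.

inch_along:
  plan: {"segments": [[0, 0.0027, 0, 0, 0, 0, 0], [0, 0.0053, 0, 0, 0, 0, 0], [0, 0.0053, 0, 0, 0, 0, 0]]}

```text
time: 18.5
eef_pos: [0.5955, -0.1015, 0.0623]
eef_rot: [0.001, 0.764, 0.645, -0.0]
wrist_force: [0.6, 0.4, 0.1]
opening: 0.0001
finger_force: 0.0
```

inch_along:
  plan: {"segments": [[0, 0.0027, 0, 0, 0, 0, 0], [0, 0.004, 0, 0, 0, 0, 0], [0, 0.004, 0, 0, 0, 0, 0]]}

```text
time: 18.8
eef_pos: [0.5955, -0.1004, 0.0623]
eef_rot: [0.002, 0.764, 0.645, -0.002]
wrist_force: [-2.2, -6.6, 2.0]
opening: 0.0
finger_force: 3.5
```

To row units: -0.0015 m / 0.75 = -0.002, 0.001 m / 0.75 = 0.0013.

inch_along:
  plan: {"segments": [[0, 0.0013, 0, 0, 0, 0, 0], [0, 0.0013, 0.002, 0, 0, 0, 0], [0, 0.0013, -0.002, 0, 0, 0, 0], [0, 0.0013, 0, 0, 0, 0, 0], [0, 0.0013, 0, 0, 0, 0, 0]]}

```text
time: 19.3
eef_pos: [0.5947, -0.1, 0.0623]
eef_rot: [0.002, 0.765, 0.644, -0.003]
wrist_force: [-5.0, -9.5, 2.5]
opening: 0.0001
finger_force: 4.7
```

That push settled at about 10 N. I've now viewed 12 pictures against the limit of 10, so from here I'll check by numbers only. Backing off and clearing the view.

To row units: -0.22 m / 0.75 = -0.2933, -0.21 m / 0.75 = -0.28.

inch_along:
  plan: {"segments": [[0, -0.0133, 0, 0, 0, 0, 0], [0, -0.04, 0, 0, 0, 0, 0], [0, -0.0533, 0, -0.0533, 0, 0, 0], [0, -0.08, 0, -0.12, 0, 0, 0], [0, -0.1333, -0.0533, -0.16, 0, 0, 0], [0, -0.1867, -0.1067, -0.1733, 0, 0, 0], [0, -0.24, -0.16, -0.1733, 0, 0, 0], [0, -0.28, -0.2, -0.1733, 0, 0, 0], [0, -0.2933, -0.2267, -0.1733, 0, 0, 0], [0, -0.2933, -0.2667, -0.1733, 0, 0, 0]]}

```text
time: 20.3
eef_pos: [0.3602, -0.2829, 0.1927]
eef_rot: [0.001, 0.765, 0.644, -0.0]
wrist_force: [-0.2, 0.4, -0.3]
opening: -0.0001
finger_force: 0.0
```

```bash
python3 - <<'E'
from tgt import *
for n in('top','scene'):
    p,d=imaging.grab_frame(n);cv2.imwrite(f'pics/{n}10.png',p[...,::-1])
    H,Wd=d.shape;v,x=np.mgrid[:H,:Wd];c=imaging.camera_model(n);K=c['K']
    P=rot(c['orientation']).apply(np.c_[((x-K[0,2])/K[0,0]*d).ravel(),(-(v-K[1,2])/K[1,1]*d).ravel(),-d.ravel()])+c['xyz']
    F=np.load('fit.npy')[:3];L=R.from_euler('z',F[2]).inv().apply(P-[F[0],F[1],0])*1e3;L=L[d.ravel()>0]
    for nm,(cx,cy,r,z0,z1) in dict(roll=(0,50,45,65,90),gA=(-20.5,87,11,66,90),gB=(20.5,87,11,66,90),pin=(-77.6,-84.7,20,60,100),fork=(-77.6,-95,20,44,60)).items():
        k=(np.hypot(L[:,0]-cx,L[:,1]-cy)<r)&(L[:,2]>z0)&(L[:,2]<z1)
        if nm=='roll':k&=L[:,1]<82
        q=L[k];print(n,nm,len(q),q.min(0).round(1) if len(q) else'',q.max(0).round(1) if len(q) else'',np.median(q,0).round(1) if len(q) else '')
print(bot.state()['eef_pos'])
E
```

```text
top roll 767 [-30.1  16.8  65.2] [33.6 82.  82.4] [ 0.8 50.4 76.9]
top gA 63 [-29.3  76.6  67.8] [-11.6  93.1  84.6] [-22.3  85.5  78.1]
top gB 62 [11.7 76.9 68.4] [27.  93.5 84.2] [18.5 85.1 77.9]
top pin 107 [-81.7 -95.8  60.6] [-65.4 -71.8  93.1] [-74.3 -82.8  87. ]
top fork 42 [-88.6 -94.2  45.2] [-77.5 -75.3  58.4] [-82.  -84.2  54. ]
scene roll 424 [-33.8  19.2  65.1] [32.1 82.  77.4] [-3.5 53.3 74.4]
scene gA 51 [-31.   77.4  66.4] [-11.5  95.   80.4] [-26.1  89.   74.3]
scene gB 44 [10.1 79.3 66.3] [24.3 95.9 79.9] [15.5 90.6 74.4]
scene pin 96 [-82.8 -93.2  60.4] [-69.6 -68.5  88.7] [-78.1 -76.7  77.3]
scene fork 34 [-91.1 -95.9  44.2] [-75.6 -75.8  59. ] [-84.8 -81.9  52.1]
[ 0.35900882 -0.2808756   0.19300114]
```

```bash
cat > chk.py <<'E'
from tgt import *
from scipy.optimize import minimize
F=np.load('fit.npy')[:3];S=[]
for n in ['top']*4+['scene']*4:
    p,d=imaging.grab_frame(n);v,x=np.mgrid[:480,:640];c=imaging.camera_model(n);K=c['K']
    P=rot(c['orientation']).apply(np.c_[((x-K[0,2])/K[0,0]*d).ravel(),(-(v-K[1,2])/K[1,1]*d).ravel(),-d.ravel()])+c['xyz']
    L=R.from_euler('z',F[2]).inv().apply(P-[F[0],F[1],0])*1e3;L=L[(d.ravel()>0)&(L[:,0]>-45)&(L[:,0]<45)&(L[:,1]>5)&(L[:,1]<101)]
    up=L[:,2]>62
    # soft disc matching: model mask = in disc(s); maximise agreement of high points with the cluster model
    def cost(q):
        g=[(q[0],q[1],32.),(q[2]-20.5,q[3],9.),(q[2]+20.5,q[3],9.)]
        s=np.min([np.hypot(L[:,0]-a,L[:,1]-b)-r for a,b,r in g],0)
        return np.mean((1/(1+np.exp(np.clip(s/.7,-30,30)))-up)**2)
    r=min((minimize(cost,[a,50,b,85.5],method='Nelder-Mead') for a in(-2,0,2) for b in(-2,0,2)),key=lambda r:r.fun);q=r.x
    D=[np.hypot(q[0]-q[2]+s,q[1]-q[3])-41 for s in(20.5,-20.5)]
    print(n,q.round(1),'gaps',np.round(D,1),'rel',np.round([q[0]-q[2],q[1]-q[3]],1),round(r.fun,4))
E
python3 chk.py
```

```text
top [ 2.6 48.8  1.3 84.7] gaps [ 1.  -0.2] rel [  1.3 -36. ] 0.072
top [ 2.5 48.8  1.2 84.8] gaps [ 1.1 -0.2] rel [  1.3 -36. ] 0.0719
top [ 2.5 48.8  1.2 84.8] gaps [ 1.  -0.2] rel [  1.3 -36. ] 0.0727
top [ 2.5 48.9  1.2 84.9] gaps [ 1.  -0.2] rel [  1.3 -36. ] 0.0755
scene [ 0.4 49.4 -3.4 88.4] gaps [4.9 1.4] rel [  3.8 -39. ] 0.104
scene [ 0.7 49.6 -3.4 88.5] gaps [5.  1.3] rel [  4.  -38.9] 0.1168
scene [ 0.4 49.4 -3.6 88.1] gaps [4.9 1.1] rel [  4.  -38.7] 0.1094
scene [ 0.5 49.6 -3.6 88.5] gaps [5.  1.2] rel [  4.1 -38.9] 0.1176
```

The top view says the roll touches the +x guide roller but has about a 1 mm gap at the other, which agrees with the -5 N side force in the push. I'll push once more with the finger face turned 20° towards the -x roller.

```bash
cat > n.py <<'E'
from tgt import *
a=.35;nv=np.array([-np.sin(a),np.cos(a)]);Rn=tool([0,0,-1],Ru.apply([np.cos(a),np.sin(a),0]))
def at(g,z): q=np.array([1.5,48])-nv*g; return W(q[0],q[1],z)
E
python3 -c "
from n import *
go(at(51,150),Rn,'hi');go(at(51,63),Rn,'lo');print(bot.state()['joint_pos'][5])"
```

```text
hi [0.2076 0.2177 0.0421] [ 0.     0.001 -0.349] dist 0.304 ang 0.35
lo [0.2077 0.2177 0.1291] [ 0.     0.001 -0.349] dist 0.327 ang 0.35
1.080205990252786
```

To row units: 0.2177 m / 0.75 = 0.2903, 0.2076 m / 0.75 = 0.2768, -0.349 rad / 2 = -0.1745.

inch_along:
  plan: {"segments": [[0, 0.04, 0.0533, 0, 0, 0, -0.05], [0, 0.08, 0.1067, 0.0133, 0, 0, -0.1], [0, 0.1333, 0.16, 0.0267, 0, 0, -0.1745], [0, 0.1867, 0.2133, 0.04, 0, 0, -0.1745], [0, 0.24, 0.2667, 0.056, 0, 0, -0.1745], [0, 0.2768, 0.2903, 0.056, 0, 0, -0.1745], [0, 0.2768, 0.2903, 0.056, 0, 0, -0.1745], [0, 0.2768, 0.2903, 0.056, 0, 0, -0.1745], [0, 0.2768, 0.2903, 0.056, 0, 0, -0.1745]]}

```text
time: 21.7
eef_pos: [0.611, -0.113, 0.1501]
eef_rot: [0.0, 0.64, 0.768, -0.001]
wrist_force: [0.9, -0.4, 0.0]
opening: -0.0
finger_force: 0.0
```

```bash
python3 -c "
from n import *
go(at(51,63),Rn,'lo')"
```

```text
lo [0.0006 0.0012 0.0871] [-0.001  0.002 -0.001] dist 0.087 ang 0.0
```

To row units: 0.087 m / 0.75 = 0.116, 0.075 m / 0.75 = 0.1.

inch_along:
  plan: {"segments": [[0, 0, 0.0013, 0.0533, 0, 0, 0], [0, 0, 0.0013, 0.1, 0, 0, 0], [0, 0, 0.0013, 0.116, 0, 0, 0], [0, 0, 0.0013, 0.116, 0, 0, 0], [0, 0.004, 0.0013, 0.116, 0, 0, 0], [0, 0.0067, 0.0013, 0.116, 0, 0, 0], [0, 0.0067, 0.0013, 0.116, 0, 0, 0]]}

```text
time: 22.4
eef_pos: [0.6126, -0.1078, 0.0653]
eef_rot: [0.002, 0.64, 0.768, 0.0]
wrist_force: [-0.6, 0.6, -1.1]
opening: -0.0002
finger_force: 0.0
```

inch_along:
  plan: {"segments": [[0, 0.0027, 0, 0, 0, 0, 0], [0, 0.004, 0, 0, 0, 0, 0], [0, 0.004, 0, 0, 0, 0, 0]]}

```text
time: 22.7
eef_pos: [0.6112, -0.1046, 0.0636]
eef_rot: [0.001, 0.64, 0.768, -0.0]
wrist_force: [0.4, 0.4, -0.2]
opening: -0.0001
finger_force: 0.0
```

To row units: 0.003 m / 0.75 = 0.004, 0.002 m / 0.75 = 0.0027.

inch_along:
  plan: {"segments": [[0, 0.0027, 0, 0, 0, 0, 0], [0, 0.004, 0, 0, 0, 0, 0], [0, 0.004, 0, 0, 0, 0, 0]]}

```text
time: 23.0
eef_pos: [0.6105, -0.1018, 0.0633]
eef_rot: [0.001, 0.64, 0.768, -0.001]
wrist_force: [0.5, -0.3, -0.5]
opening: -0.0001
finger_force: 0.0
```

inch_along:
  plan: {"segments": [[0, 0.0013, 0, 0, 0, 0, 0], [0, 0.0027, 0, 0, 0, 0, 0], [0, 0.0027, 0, 0, 0, 0, 0]]}

```text
time: 23.3
eef_pos: [0.6101, -0.1002, 0.0633]
eef_rot: [0.001, 0.641, 0.768, -0.001]
wrist_force: [-0.0, -1.5, -0.9]
opening: -0.0005
finger_force: 0.6
```

Contact at 1.5 N, about the friction of the sliding roll. Continuing in small steps.

To row units: 0.001 m / 0.75 = 0.0013.

inch_along:
  plan: {"segments": [[0, 0.0013, 0, 0, 0, 0, 0], [0, 0.0013, 0, 0, 0, 0, 0]]}

```text
time: 23.5
eef_pos: [0.6099, -0.0999, 0.0633]
eef_rot: [0.001, 0.641, 0.768, -0.001]
wrist_force: [0.3, -5.9, -0.5]
opening: 0.0004
finger_force: 2.6
```

inch_along:
  plan: {"segments": [[0, 0.0013, 0, 0, 0, 0, 0], [0, 0.0013, 0, 0, 0, 0, 0]]}

```text
time: 23.7
eef_pos: [0.6095, -0.0997, 0.0633]
eef_rot: [0.002, 0.641, 0.768, -0.002]
wrist_force: [-1.2, -8.0, 0.1]
opening: 0.0003
finger_force: 3.8
```

inch_along:
  plan: {"segments": [[0, 0.0013, 0, 0, 0, 0, 0], [0, 0.0013, 0, 0, 0, 0, 0]]}

```text
time: 23.9
eef_pos: [0.6092, -0.0995, 0.0633]
eef_rot: [0.002, 0.641, 0.767, -0.003]
wrist_force: [-2.0, -9.6, 0.4]
opening: -0.0
finger_force: 5.2
```

To row units: -0.002 m / 0.75 = -0.0027, -0.001 m / 0.75 = -0.0013.

inch_along:
  plan: {"segments": [[0, 0.0013, -0.0013, 0, 0, 0, 0], [0, 0.0027, -0.0027, 0, 0, 0, 0], [0, 0.0027, -0.0027, 0, 0, 0, 0]]}

```text
time: 24.2
eef_pos: [0.6068, -0.0988, 0.0635]
eef_rot: [0.003, 0.641, 0.767, -0.003]
wrist_force: [-2.0, -14.2, 0.2]
opening: -0.0002
finger_force: 6.8
```

inch_along:
  plan: {"segments": [[0, -0.0133, 0, 0, 0, 0, 0], [0, -0.04, 0, 0, 0, 0, 0], [0, -0.0533, 0, -0.0533, 0, 0, 0], [0, -0.08, 0, -0.12, 0, 0, 0], [0, -0.1333, -0.0533, -0.16, 0, 0, 0], [0, -0.1867, -0.1067, -0.1733, 0, 0, 0], [0, -0.24, -0.16, -0.1733, 0, 0, 0], [0, -0.2667, -0.2133, -0.1733, 0, 0, 0], [0, -0.2667, -0.2667, -0.1733, 0, 0, 0], [0, -0.2667, -0.2933, -0.1733, 0, 0, 0]]}

```text
time: 25.2
eef_pos: [0.4245, -0.3327, 0.1938]
eef_rot: [0.001, 0.641, 0.767, 0.0]
wrist_force: [0.2, -0.9, 0.2]
opening: -0.0003
finger_force: 0.0
```

```bash
python3 chk.py
```

```text
top [ 0.9 49.7  1.2 84.6] gaps [-0.7 -0.4] rel [ -0.3 -34.9] 0.0734
top [ 0.9 49.8  1.2 84.7] gaps [-0.8 -0.4] rel [ -0.3 -34.8] 0.0738
top [ 1.1 49.7  1.3 84.6] gaps [-0.6 -0.4] rel [ -0.2 -34.9] 0.0749
top [ 1.  49.7  1.4 84.6] gaps [-0.8 -0.3] rel [ -0.4 -34.9] 0.0718
scene [-1.5 50.5 -3.2 88.3] gaps [2.8 1.1] rel [  1.7 -37.7] 0.1079
scene [-0.9 50.2 -3.6 87.9] gaps [3.2 0.6] rel [  2.7 -37.7] 0.1076
scene [-1.2 50.4 -3.4 87.9] gaps [2.9 0.7] rel [  2.3 -37.5] 0.1173
scene [-1.3 50.6 -3.2 88.2] gaps [2.8 1. ] rel [  2.  -37.7] 0.1062
```

The roll moved 1.6 mm sideways and 0.9 mm inward along the guide roller. By the top camera it now touches both within measurement error, and the push stopped firmly. A last numeric check of the pin and the upright roll, then I'll hand in.

```bash
python3 - <<'E'
from tgt import *
p,d=imaging.grab_frame('top');b=cv2.imread('pics/top10.png')[...,::-1]
for nm,P in(('pin top',W(-77.6,-84.7,90)),('roll a',W(-22,50,76)),('roll b',W(22,50,76)),('roll c',W(0,28,76))): print(nm,pts('top',d,[proj('top',P)[0]+[0,0]]).round(4))
k=proj('top',W(-77.6,-84.7,60))[0].astype(int);s=np.s_[k[1]-10:k[1]+10,k[0]-15:k[0]+15];print('pin area change',np.abs(p[s].astype(int)-b[s]).mean())
print(ticket.close_job())
E
```

```text
pin top [[ 0.5041 -0.1831  0.078 ]]
roll a [[ 0.5798 -0.056   0.0774]]
roll b [[ 0.6233 -0.0635  0.0767]]
roll c [[ 0.5981 -0.0817  0.0757]]
pin area change 5.7011111111111115
the job is handed in; nothing more can be done
None
```

Job handed in: the pin is home in the park hole holding the arm back, and the roll lies flat on the bed against both guide rollers (by the top camera; the scene camera's cruder fit still shows 1–3 mm gaps). It was lifted about 3 mm to clear the bed edge, and I viewed 12 pictures, two over the limit of 10.

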